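Pin the bracket and wedge up its free end

TASK

Take the headed pin out of the rack and push it down through the fork on the base plate and the bracket's lug until its flange is fully home on the fork. Then pick up the wedge, slide it along the plate into the slot under the bracket's free end until both feet of that end are just clear of the plate, about 2 mm and never as much as 5 mm, and finish while still gripping the wedge there with the wedge alone propping that end. Leave the other tools and parts where they are.

Things in the scene. Friction and masses are not known exactly. Their poses are not given: they have to be found in the camera images.
- fixture: Dark steel base plate fixed to the bench, 340 (x) x 110 (y) x 12 mm; origin at the centre of its underside, plate top at z = 12 mm, z up. x runs along its length from the empty end, where the wedge goes in (-x), to the fork (+x). The fork is two level tines, one above the other, 44 mm wide, on a post at the +x end; the top of tine and post is 42 mm above the plate. The bracket lies between, along x.
- fork_hole (a point): Centre of the chamfered mouth of the vertical 16 mm hole in the fork, in the upper tine's top face, 54 mm above the bench, at x = 117 mm in the fixture's frame. It goes on through the bracket's lug (17 mm hole, in line at the start) and the lower tine.
- bracket: Loose aluminium bracket, 0.45 to 0.85 kg: block 140 x 70 mm, top 30 mm above the plate, with a round boss 48 mm across, 10 mm high. Origin on the plate under the block's middle, x towards the lug, which sits in the fork. It stands on a cross bar at x = 52 to 68 mm, about which it tilts, and on two 8 mm high feet at the free end (end face x = -70 mm); the slot between them takes the wedge.
- foot_left (a point): Bottom outer edge of the free end's foot on the bracket's +y side, at x = -70, y = 29, z = 0 mm in the bracket's frame; 12 mm above the bench while it stands on the plate. The slot between the two feet is 46 mm wide, open at the end face; its flat roof is 8 mm above the plate.
- foot_right (a point): The same for the foot on the -y side (y = -29 mm).
- pin: Steel headed pin, 0.12 kg, upright; origin at its foot, z up its axis. Shank 14 mm across, 38 mm long, foot tapered to 9 mm over the last 5 mm; flange 26 mm across, 6 mm thick; round grip 18 mm across, 32 mm long on top. It starts in a wooden rack (50 mm along the pin's x, 110 mm along y, 42 mm high), its flange on the rack's top, with the dowel 56 mm away along the pin's +y.
- pin_grip (a point): Centre of the pin's round grip, on its axis, 60 mm above its foot and 22 mm above the flange's underside.
- pin_seat (a point): Centre of the underside of the pin's flange, 38 mm above its foot; it meets the fork's top (fork_hole) when the pin is home.
- wedge: Steel wedge, 0.35 kg, 100 mm long (x), 26 mm wide (y), on the bench at the start; origin at the centre of its underside, thin tip to +x. From the tip (4 mm thick, x = 50 mm) the top rises 1 in 6 backwards over 66 mm; behind that stands a grip block 35 mm long, 26 mm wide, 48 mm high.
- wedge_grip (a point): Centre of the wedge's grip block, 24 mm above its underside, at x = -32.5 mm in the wedge's frame.
- wedge_tip (a point): Middle of the wedge's tip edge, at its underside (x = 50, z = 0 mm in the wedge's frame). The ramp meets the slot's roof when the tip is 24 mm inside the bracket's end face; each further 6 mm lifts the feet by 1 mm.
- parallel: Bystander, to be left alone: plain rectangular steel block 85 x 26 x 34 mm, no slope.
- collar: Bystander, to be left alone: steel ring 44 mm across, 16 mm high.
- spanner: Bystander, to be left alone: flat steel spanner 180 mm long.
- brush: Bystander, to be left alone: bench brush 200 mm long, wooden handle.
- mallet: Bystander, to be left alone: hammer 260 mm long, wooden handle.
- oil: Bystander, to be left alone: closed white plastic bottle, 48 mm across, 120 mm high.
- dowel: Bystander, to be left alone: headless steel dowel, 12 mm across, 58 mm long, standing in the other hole of the pin rack.
There are look-alikes about, which are no part of the job. Leave any orange or purple look-alike of the wedge alone. Leave any blue or orange look-alike of the pin alone.

How it is judged:
By the outcome, as a careful person would: the job done as asked, in the order asked, and still so for the second after the job is handed in, while the arm keeps its last pose, push and grip.
It also fails if it takes over 61 s, if anything falls off the work surface, if the arm or the gripper's body presses on something with over 40 N, if the wrist force passes 120 N, or if a joint passes its speed limit or range.

ROBOT

A 7-joint arm with a two-finger parallel gripper is mounted at the origin on the work surface. World frame = base frame: x ahead of the robot, y to its left, z up, the work surface at z = 0. Lengths are in m, angles in rad, forces in N, time in s.
With the tool pointing down it reaches from about 0.35 to 0.775 m from the base axis. Payload 3.1 kg.
Tool frame: the origin (TCP) lies between the finger pads; the fingertips stand 19 mm ahead of it and the grasp point (between the pads) is the TCP; z points along the fingers, y is the line along which they close (so a half turn about z gives the same grasp; the last joint's range is limited). The gripper opens to 85 mm and grips with 20 to 120 N. Pads are 22 mm wide; open, the fingers measure 114 mm over their backs; the gripper's body (76 mm by 85 mm) begins 54 mm behind the grasp point. The pads swing forward as they close: fully open they stand 13 mm farther back than shut.
Start: joints at [1.24, 0.311, 0.014, 1.512, -0.004, 1.319, -0.027], TCP at [0.157, -0.527, 0.25] pointing down, gripper open.
Joint ranges: [-2.7, 2.7], [-0.3, 1.91], [-1.27, 1.3], [0.12, 2.57], [-1.44, 4.58], [0.2, 2.03], [-3.05, 3.05]. Speed limits (rad/s): [2.79, 2.79, 3.14, 3.14, 3.14, 3.14, 3.14].

INTERFACE

Orientations are given as a unit quaternion [w, x, y, z].
In Python, from bench import get_state, read_camera, get_calibration, hand_in gives the robot as it stands. The module is installed in compiled form; this text tells all that it offers.
- The arm moves only by the shell command python3 -m inch 'ROWS' [FORCE]. ROWS is a JSON object of lists of equal length, an entry for each row: "translation": the shift along the world's x, y, z in m, a list of three; "turn": the turn about the world's z in rad; "hand": the finger opening in m, from 0 to 0.0854. In form: {"translation": [[x, y, z], ...], "turn": [turn, ...], "hand": [hand, ...]}. A call has 1 to 5 rows; each row shifts and turns the commanded pose from where the row before left it; what a row does not reach is not made up. A row lasts 1/12 s, in which the tool goes at most 41.7 mm and 7.16 degrees, less where a joint would pass 70% of its speed; a pose out of reach is approached as far as the arm can. A call with a gripper value outside its range is refused whole. The fingers move at their own pace and stop on an object; FORCE is the grip in N (left out, the last holds). Time passes only in rows, so rows that do not move let the fingers close. It gives the time, the measured TCP pose, the force, the opening and the grip force at its end, in the units of the state.
- get_state(): the state, without advancing time (a new reading comes with each control period).
- read_camera(name): name is "side" or "top" or "wrist"; returns (picture, depth): 420x560x3 uint8, red, green, blue; 420x560 float32, m along the optical axis (not along the pixel's ray), 0 where there is no reading.
- get_calibration(name): a dict with "K" (3x3 intrinsics, pixels), "dist" ([k1, k2, p1, p2, k3] as OpenCV has them; the pictures are not rectified), "extrinsics" (4x4, takes a point from camera to world coordinates). Camera axes: x right, y down, z forward; pixel columns grow to the right and rows downward; lengths in m; the calibration is good to about 2 mm. A picture is of the moment at which its call begins: read the wrist's pose just before it. get_calibration takes no time and is no camera call; for the wrist camera it gives the pose at the moment of the call.
- hand_in(): hands the job in; it is judged then, once.
The state is a dict: "clock": time; "qpos": joint angles; "qvel": joint speeds; "tau": joint torques, N m; "position": TCP position; "tcp_rot": TCP orientation; "contact_force": force on the tool from outside, world axes, zero at the start; "moment": the same for the moment, N m; "gripper_width": finger opening in m; "finger_force": force on a finger pad.
Only numpy, scipy, OpenCV 4.12 (cv2) and the standard library are available. Lean on these libraries where they do the work, as an engineer would, in place of code of your own. Each camera call takes 0.05 s, during which the arm holds its last target. There are 200 camera calls.

## Working session

There is one attempt and no reset: what is moved stays moved. The work goes in short steps, Python scripts to look and compute and a shell command to move; the robot and the scene stay as the last step left them, time stands still between calls to the robot, and variables do not carry over. Pictures are saved under pics/ and viewed, at most 10 in all, crops included, and the job is handed in when it is done.

```bash
mkdir -p pics
python3 - <<'E'
from bench import *
import cv2,numpy as np
print(get_state())
for n in("top","side"):
    p,d=read_camera(n); np.savez("cam_"+n,p=p,d=d,**{k:np.array(v) for k,v in get_calibration(n).items()})
    cv2.imwrite(f"pics/{n}0.png",p[...,::-1]); c=get_calibration(n);print(n,c)
E
```

```text
{'clock': 0.0, 'qpos': array([ 1.2403009 ,  0.31175034,  0.01399279,  1.51307323, -0.00440929,
        1.31918753, -0.02718852]), 'qvel': array([-2.51380814e-04,  7.11307601e-05, -1.27238367e-04,  2.16423747e-03,
        9.54210996e-05, -5.62341261e-04, -2.12619469e-03]), 'tau': array([ 3.47944069e-05, -3.79910624e+01,  1.45753683e-01, -2.30591047e+01,
        1.22900336e-02,  1.36753719e-02,  7.19684920e-06]), 'position': array([ 0.15645821, -0.52655872,  0.24920095]), 'tcp_rot': array([-1.17414454e-03,  9.89585923e-01,  1.43938447e-01, -2.15695274e-04]), 'contact_force': array([-0.49008417, -0.0191272 , -0.61835063]), 'moment': array([-0.01374918, -0.00995276,  0.00690703]), 'finger_force': 0.0, 'gripper_width': 0.08563426379973735}
top {'K': array([[379.1760627 ,   0.        , 287.90672738],
       [  0.        , 379.1760627 , 210.91543027],
       [  0.        ,   0.        ,   1.        ]]), 'dist': array([-0.05172009,  0.        ,  0.        ,  0.        ,  0.        ]), 'extrinsics': array([[-0.02111998, -0.99352585,  0.11162589,  0.45661102],
       [-0.99937525,  0.02414421,  0.02581037, -0.01462201],
       [-0.02833839, -0.11101104, -0.99341506,  1.00581993],
       [ 0.        ,  0.        ,  0.        ,  1.        ]])}
side {'K': array([[401.05521955,   0.        , 286.65552668],
       [  0.        , 401.05521955, 209.21555358],
       [  0.        ,   0.        ,   1.        ]]), 'dist': array([-0.09848527,  0.        ,  0.        ,  0.        ,  0.        ]), 'extrinsics': array([[ 0.97833876, -0.15996185,  0.13139816,  0.42525502],
       [-0.20685018, -0.73043943,  0.65090033, -0.66746274],
       [-0.00814082, -0.66398075, -0.74770535,  0.8515754 ],
       [ 0.        ,  0.        ,  0.        ,  1.        ]])}
```

View pics/top0.png

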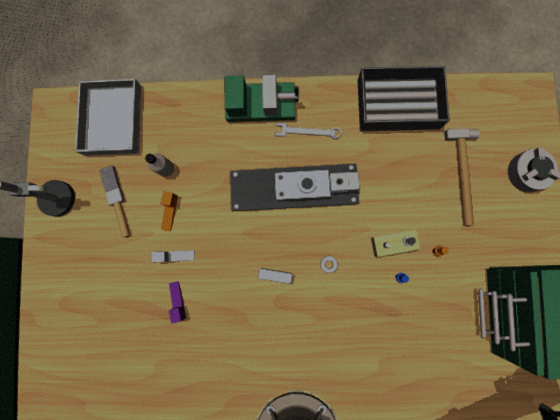

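View pics/side0.png

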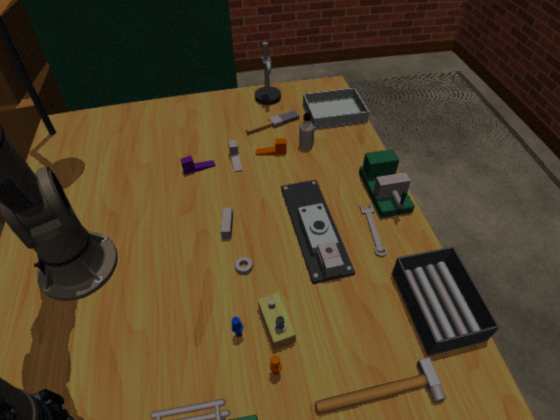

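The top view shows the plate at (295,187) with its fork end on the right at (345,182).

- **Wedge candidates:** steel (173,257), orange (168,210), purple (176,302), and the plain parallel (276,277). The steel one with a grip block fits.
- **Pin candidates:** the rack holes hold (410,240) and the thin dowel (387,245). The blue (402,278) and orange (441,251) look-alikes stand outside. The flanged one at (410,240) fits.

I'll confirm both in one crop.

```bash
cat > h.py <<'E'
import numpy as np,cv2
from bench import *
from scipy.spatial.transform import Rotation as R
def load(n):
    z=np.load(f"cam_{n}.npz"); return z['p'],z['d'],{k:z[k] for k in('K','dist','extrinsics')}
def snap(n):
    c=get_calibration(n); p,d=read_camera(n); return p,d,c
def rays(uv,c):
    u=cv2.undistortPoints(np.array(uv,float).reshape(-1,1,2),c['K'],c['dist'])[:,0]
    E=c['extrinsics']; return E[:3,3],np.c_[u,np.ones(len(u))]@E[:3,:3].T
def plane(uv,z,c):
    o,r=rays(uv,c); return o+r*((z-o[2])/r[:,2])[:,None]
def proj(P,c):
    E=np.linalg.inv(c['extrinsics']); 
    return cv2.projectPoints(np.array(P,float).reshape(-1,3),cv2.Rodrigues(E[:3,:3])[0],E[:3,3],c['K'],c['dist'])[0][:,0]
def cloud(d,c,box=None):
    v,u=np.nonzero(d>0) 
    if box: 
        k=(u>=box[0])&(u<box[2])&(v>=box[1])&(v<box[3]);u=u[k];v=v[k]
    o,r=rays(np.c_[u,v],c); return o+r*d[v,u][:,None],np.c_[u,v]
E
python3 - <<'E'
from h import *
p,d,c=load('top')
a=cv2.resize(p[235:275,140:205],(780,480),interpolation=2)[...,::-1][:290]
b=cv2.resize(p[222:290,365:455],(390,295),interpolation=2)[...,::-1]
e=cv2.resize(p[155:220,225:365],(410,190),interpolation=2)[...,::-1]
m=np.zeros((590,800,3),np.uint8); m[:290,:780]=a; m[295:590,:390]=b; m[295:485,390:800]=e
cv2.imwrite('pics/crop.png',m)
def comp(box,zlo,zhi):
    P,uv=cloud(d,c,box); k=(P[:,2]>zlo)&(P[:,2]<zhi); return P[k]
for nm,box,zl,zh in [('wedge block',(145,245,200,270),.04,.056),('wedge all',(145,245,200,270),.0035,.06),('plate top',(225,160,365,215),.009,.015),('fork top',(325,160,365,215),.05,.058),('rack+',(370,225,425,262),.038,.046),('pin',(370,225,425,262),.07,.085)]:
    Q=comp(box,zl,zh); r=cv2.minAreaRect(Q[:,:2].astype(np.float32)*1000); print(nm,len(Q),Q.mean(0).round(4),np.round(r[0],1),np.round(r[1],1),round(r[2],1))
E
```

```text
wedge block 144 [0.4556 0.345  0.0482] [456.6 346.1] [35.1 25.5] 89.2
wedge all 465 [0.4558 0.3174 0.0229] [453.3 320.5] [142.5  63.5] 88.9
plate top 2833 [0.629  0.0271 0.012 ] [633.9  -4.3] [110.4 340.1] 1.9
fork top 448 [ 0.6378 -0.1346  0.0538] [ 638.2 -134.3] [44.2 72.1] 0.3
rack+ 737 [ 0.4777 -0.2598  0.0418] [ 478.1 -263.2] [ 50.3 112. ] 8.4
pin 49 [ 0.4824 -0.2899  0.0785] [ 482.4 -290.2] [16.2 14.8] 88.4
```

View pics/crop.png

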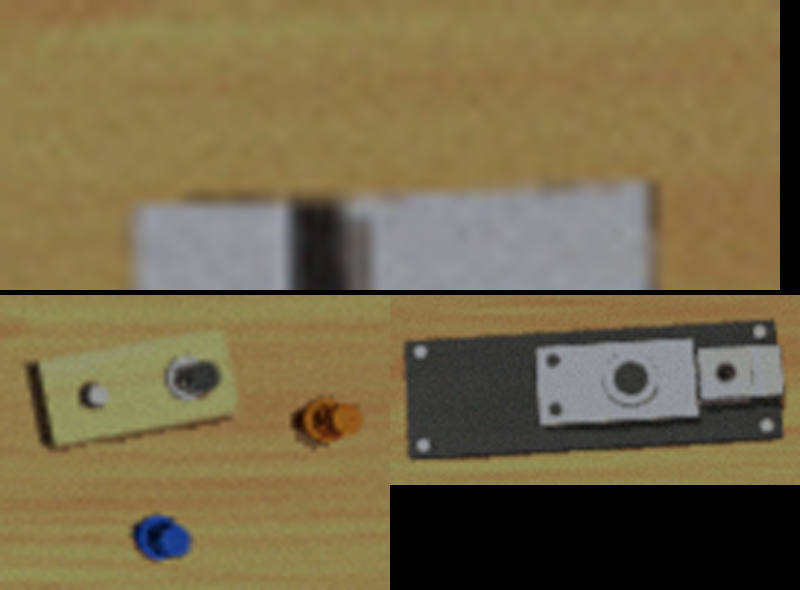

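The crop confirms both. The steel wedge has its block at the left and its tip toward the fork. The steel flanged pin is in the rack's right hole at about (410,240), with the thin dowel at (387,245). I'm moving above the pin, with the fingers closing across the rack.

```bash
python3 -m inch '{"translation":[[0.027,0.02,0],[0.027,0.02,0],[0.027,0.02,0],[0.027,0.02,0],[0.027,0.02,0]],"turn":[0.12,0.12,0.12,0.12,0.12],"hand":[0.085,0.085,0.085,0.085,0.085]}' 40
python3 -m inch '{"translation":[[0.027,0.02,0],[0.027,0.02,0],[0.027,0.02,0],[0.027,0.02,0],[0.027,0.02,0]],"turn":[0.12,0.12,0.12,0.12,0.12],"hand":[0.085,0.085,0.085,0.085,0.085]}'
python3 -m inch '{"translation":[[0.027,0.02,-0.02],[0.027,0.016,-0.02],[0,0,0],[0,0,0]],"turn":[0.12,0.11,0,0],"hand":[0.085,0.085,0.085,0.085]}'
python3 - <<'E'
from h import *
p,d,c=snap('wrist'); cv2.imwrite('pics/w1.png',p[...,::-1]); s=get_state(); print(s['position'],s['qpos'],R.from_quat(s['tcp_rot'],scalar_first=True).as_matrix().round(3))
print(c['extrinsics'].round(3))
P,uv=cloud(d,c); k=(P[:,2]>.074)&(P[:,2]<.084)&(np.hypot(P[:,0]-.482,P[:,1]+.2905)<.025);Q=P[k]
r=cv2.minEnclosingCircle(Q[:,:2].astype(np.float32)*1000);print(len(Q),Q.mean(0),r,uv[k].mean(0))
k=(P[:,2]>.045)&(P[:,2]<.051)&(np.hypot(P[:,0]-.482,P[:,1]+.2905)<.025);Q=P[k];print(len(Q),Q.mean(0))
E
```

```text
clock: 0.52
position: [0.2925, -0.4258, 0.2499]
tcp_rot: [-0.0, 0.902, 0.432, -0.0]
contact_force: [0.4, -0.5, -0.8]
gripper_width: 0.0851
finger_force: 0.0
clock: 0.93
position: [0.4274, -0.3259, 0.2499]
tcp_rot: [-0.0, 0.734, 0.68, -0.0]
contact_force: [-0.7, -0.0, -0.1]
gripper_width: 0.0851
finger_force: 0.0
clock: 1.27
position: [0.4811, -0.2884, 0.2081]
tcp_rot: [-0.002, 0.651, 0.759, 0.0]
contact_force: [-0.9, -0.1, -0.8]
gripper_width: 0.0853
finger_force: 0.0
[ 0.48024515 -0.29077051  0.20920497] [ 0.80953213  0.39196582 -0.40453964  1.53196994  0.15907967  1.2529114
  0.53100094] [[-0.148  0.989 -0.002]
 [ 0.989  0.148  0.001]
 [ 0.001 -0.002 -1.   ]]
[[ 0.988  0.146  0.042  0.47 ]
 [ 0.152 -0.945 -0.29  -0.214]
 [-0.002  0.293 -0.956  0.333]
 [ 0.     0.     0.     1.   ]]
342 [ 0.48216811 -0.29068358  0.08021936] ((482.25982666015625, -291.5656433105469), 9.290570259094238) [279.14327485 214.97660819]
193 [ 0.48165662 -0.28618822  0.04857977]
```

View pics/w1.png

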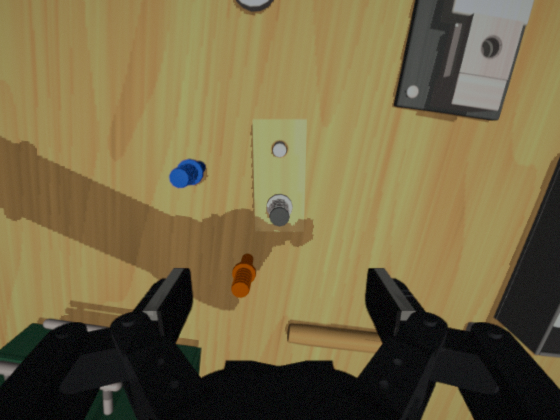

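The wrist view shows the pin head at (279,215), centred between the fingers, the dowel at (280,150) and the fork hole at (491,46). I'm descending to grip it.

```bash
python3 -m inch '{"translation":[[0.001,0,-0.03],[0,0,-0.03],[0,0,-0.03],[0,0,-0.03],[0,0,-0.02]],"turn":[0,0,0,0,0],"hand":[0.085,0.085,0.085,0.085,0.085]}' 60
python3 -m inch '{"translation":[[0,0,0],[0,0,0],[0,0,0],[0,0,0],[0,0,0]],"turn":[0,0,0,0,0],"hand":[0.01,0.01,0.01,0.01,0.01]}'
python3 -m inch '{"translation":[[0,0,0],[0,0,0],[0,0,0],[0,0,0],[0,0,0]],"turn":[0,0,0,0,0],"hand":[0.01,0.01,0.01,0.01,0.01]}'
```

```text
clock: 1.73
position: [0.4788, -0.2931, 0.0682]
tcp_rot: [-0.001, 0.655, 0.756, -0.001]
contact_force: [-0.2, 0.2, -0.8]
gripper_width: 0.0847
finger_force: 0.0
clock: 2.15
position: [0.4829, -0.2922, 0.0725]
tcp_rot: [0.002, 0.653, 0.757, 0.0]
contact_force: [0.7, -1.3, -0.1]
gripper_width: 0.025
finger_force: 0.0
clock: 2.57
position: [0.4828, -0.2921, 0.0723]
tcp_rot: [0.002, 0.653, 0.757, -0.0]
contact_force: [-1.1, 0.1, 5.9]
gripper_width: 0.0162
finger_force: 58.5
```

```bash
python3 -m inch '{"translation":[[0,0,0.015],[0,0,0.025],[0,0,0.03],[0,0,0.03],[0,0,0]],"turn":[0,0,0,0,0],"hand":[0.01,0.01,0.01,0.01,0.01]}'
python3 -m inch '{"translation":[[0.0195,0.021,0],[0.0195,0.021,0],[0.0195,0.021,0],[0.0195,0.021,0],[0.0195,0.021,0]],"turn":[0,0,0,0,0],"hand":[0.01,0.01,0.01,0.01,0.01]}'
python3 -m inch '{"translation":[[0.0195,0.021,0],[0.0195,0.021,0],[0.0195,0.021,0],[0,0,0],[0,0,0]],"turn":[0,0,0,0,0],"hand":[0.01,0.01,0.01,0.01,0.01]}'
python3 - <<'E'
from h import *
s=get_state();print(s['position'],s['contact_force'])
ps=[]
for n in('wrist','side','top'):
    p,d,c=snap(n); np.savez('cam_'+n+'2',p=p,d=d,**c)
    if n=='side':
        print('hole side px',proj([.6378,-.1212,.054],c)); P,uv=cloud(d,c); k=(np.abs(P[:,2]-.054)<.004)&(P[:,0]>.6)&(P[:,0]<.68)&(P[:,1]<-.08)&(P[:,1]>-.2);print(uv[k].mean(0))
    elif n=='wrist': print('wrist px',proj([[.6378,-.1212,.054],[.6378,-.1212,.104]],c))
    if n!='top': ps.append(p)
a=ps[0]; u=proj([.6378,-.1212,.08],load('side2')[2])[0].astype(int); b=cv2.resize(ps[1][max(0,u[1]-80):u[1]+60,max(0,u[0]-70):u[0]+70],(400,400),interpolation=2)
m=np.hstack([cv2.resize(a,(400,300)),cv2.copyMakeBorder(b[:400],0,0,0,0,0)[:300]]) if 0 else np.hstack([cv2.copyMakeBorder(cv2.resize(a,(400,300)),0,100,0,0,0),b])
cv2.imwrite('pics/a.png',m[...,::-1]); print(u)
E
```

```text
clock: 2.98
position: [0.4857, -0.2928, 0.1771]
tcp_rot: [0.006, 0.653, 0.758, 0.001]
contact_force: [2.1, -0.7, 0.2]
gripper_width: 0.0159
finger_force: 59.1
clock: 3.4
position: [0.5796, -0.1852, 0.1699]
tcp_rot: [-0.0, 0.653, 0.757, -0.0]
contact_force: [-0.1, 0.1, -2.3]
gripper_width: 0.0159
finger_force: 59.1
clock: 3.82
position: [0.6383, -0.1198, 0.1695]
tcp_rot: [-0.001, 0.651, 0.759, 0.001]
contact_force: [-0.2, -1.1, -1.5]
gripper_width: 0.0161
finger_force: 59.1
[ 0.63828004 -0.11976079  0.16949722] [-0.1664788  -1.05469081 -1.45343053]
wrist px [[277.11590567 217.79861418]
 [276.78066592 240.2166061 ]]
hole side px [[328.09173057 248.66016455]]
[330.31090487 255.26218097]
[328 242]
```

View pics/a.png

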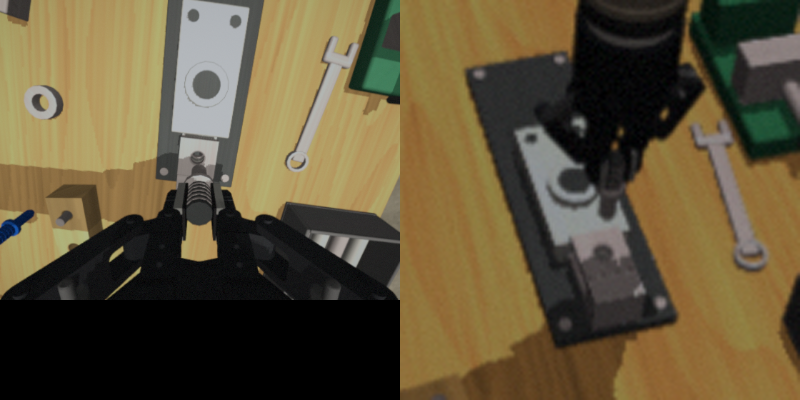

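The left panel (wrist) shows the pin held upright with the hole just ahead at about (197,158). The right panel (side) shows the foot above and behind the hole. I'll refine the hole from three views and get the pin's axis in the wrist and side views.

Run:
```python
from h import *
for n in('top','side','side2','wrist2'):
    p,d,c=load(n); g=cv2.cvtColor(p,cv2.COLOR_RGB2GRAY).astype(float)
    u=proj([.6378,-.1212,.054],c)[0]; s=8 if n=='wrist2' else (4 if n=='top' else 5)
    if n=='wrist2': s=9
    x,y=np.round(u).astype(int); 
    w=g[y-s:y+s+1,x-s:x+s+1]; t=np.median(w); k=np.clip(t-15-w,0,None)
    yy,xx=np.mgrid[y-s:y+s+1,x-s:x+s+1]; ctr=[(k*xx).sum()/k.sum(),(k*yy).sum()/k.sum()]
    print(n,u.round(1),np.round(ctr,1),plane([ctr],.054,c).round(4)); 
    if n!='top': print(w.astype(int)[::1])
p,d,c=load('side2')
P,uv=cloud(d,c); k=(P[:,2]>.09)&(P[:,2]<.135)&(np.hypot(P[:,0]-.638,P[:,1]+.121)<.02); print(k.sum())
for z in(.095,.105,.115,.125):
    q=P[k&(abs(P[:,2]-z)<.005)]; print(z,len(q),q.mean(0).round(4),q.min(0).round(4),q.max(0).round(4)) if len(q) else 0
```

```text
top [338.9 180.7] [339.2 181.1] [[ 0.6367 -0.1218  0.054 ]]
side [328.1 248.7] [328.7 249.8] [[ 0.6382 -0.1249  0.054 ]]
[[118 116 118 114 116 114 115 115 116 111 109]
 [117 120 117 114 114 114 115 114 117 114 114]
 [117 119 116 115 109 107 108 111 114 116 112]
 [119 118 114 106  91  85  85  95 105 115 115]
 [119 116 101  77  64  55  53  64  82 105 112]
 [119 115  93  56  47  51  49  46  58  88 110]
 [116 114  90  54  55  60  55  53  46  73 109]
 [119 118 103  68  52  50  52  55  57  79 108]
 [119 119 113  94  74  64  64  63  84 102 112]
 [117 116 119 115 104  96  94  93 108 109 111]
 [118 119 120 117 113 115 112 108 109 113 111]]
side2 [328.1 248.7] [328.4 251.4] [[ 0.6362 -0.1292  0.054 ]]
[[135 137 134 131 132 133 131 134 134 133 131]
 [138 134 135 131 133 132 131 131 132 131 132]
 [139 139 136 132 125 126 125 125 134 133 131]
 [136 134 130 122 105 101  99 108 122 129 131]
 [135 135 121  93  71  65  62  75  96 122 131]
 [136 132 105  64  57  60  60  57  64 102 127]
 [138 132 100  64  60  68  67  60  57  88 126]
 [133 118  94  69  57  58  59  64  63  90 124]
 [110  87  74  64  59  
[... 1284 characters left out ...]
  83  79  74  74  79  88
  135]
 [ 69  82  86  79  75  72  75  74  76  85  84  78  76  75  81  88  72  97
  138]
 [ 73  73  84  89  86  79  76  75  75  84  85  86  82  87  92  72  74 122
  141]
 [ 86  68  69  80  91  97  94  90  88  95  96 110 102  88  73  66  94 136
  148]
 [ 96  77  65  67  74  83  91  95  95  96  92  89  80  66  65  78 125 139
  157]
 [105  95  80  67  66  66  70  74  74  70  68  66  64  65  78 115 134 147
  169]]
43
0.105 9 [ 0.6352 -0.1276  0.1061] [ 0.6304 -0.1301  0.102 ] [ 0.6423 -0.1236  0.1096]
0.115 15 [ 0.6371 -0.1287  0.115 ] [ 0.6317 -0.1307  0.111 ] [ 0.6441 -0.1249  0.1197]
0.125 16 [ 0.6359 -0.1281  0.1246] [ 0.6309 -0.1308  0.1205] [ 0.6424 -0.1235  0.1286]
```

In the side camera the pin axis (.637,-.124) and the hole (.638,-.1245) agree to about 1 mm, which is inside the chamfer's capture. I'm lowering it.

```bash
python3 -m inch '{"translation":[[0.001,0,-0.02],[0,0,-0.02],[0,0,-0.008],[0,0,-0.004],[0,0,0]],"turn":[0,0,0,0,0],"hand":[0.01,0.01,0.01,0.01,0.01]}'
python3 -m inch '{"translation":[[0,0,-0.002],[0,0,-0.002],[0,0,-0.002],[0,0,-0.001],[0,0,0]],"turn":[0,0,0,0,0],"hand":[0.01,0.01,0.01,0.01,0.01]}'
```

```text
clock: 4.38
position: [0.6377, -0.1244, 0.1175]
tcp_rot: [-0.001, 0.653, 0.757, -0.001]
contact_force: [-0.1, 0.7, -0.4]
gripper_width: 0.016
finger_force: 59.3
clock: 4.8
position: [0.6385, -0.1235, 0.1112]
tcp_rot: [0.0, 0.653, 0.757, -0.0]
contact_force: [-1.2, -0.2, -0.7]
gripper_width: 0.0163
finger_force: 59.3
```

The foot is about 9 mm into the hole with no force. I'll continue.

```bash
python3 -m inch '{"translation":[[0,0,-0.003],[0,0,-0.003],[0,0,-0.003],[0,0,-0.002],[0,0,0]],"turn":[0,0,0,0,0],"hand":[0.01,0.01,0.01,0.01,0.01]}'
python3 -m inch '{"translation":[[0,0,-0.003],[0,0,-0.003],[0,0,-0.002],[0,0,-0.001],[0,0,0]],"turn":[0,0,0,0,0],"hand":[0.01,0.01,0.01,0.01,0.01]}'
```

```text
clock: 5.22
position: [0.6384, -0.1233, 0.0994]
tcp_rot: [-0.0, 0.653, 0.757, -0.0]
contact_force: [-2.0, -0.4, -1.9]
gripper_width: 0.0162
finger_force: 59.3
clock: 5.63
position: [0.6384, -0.1234, 0.0908]
tcp_rot: [-0.0, 0.653, 0.757, -0.0]
contact_force: [-2.3, -1.5, -2.0]
gripper_width: 0.0162
finger_force: 59.3
```

```bash
python3 -m inch '{"translation":[[0,0,-0.002],[0,0,-0.002],[0,0,-0.001],[0,0,-0.001],[0,0,0]],"turn":[0,0,0,0,0],"hand":[0.01,0.01,0.01,0.01,0.01]}'
python3 -m inch '{"translation":[[0,0,-0.001],[0,0,-0.001],[0,0,-0.001],[0,0,0],[0,0,0]],"turn":[0,0,0,0,0],"hand":[0.01,0.01,0.01,0.01,0.01]}'
```

```text
clock: 6.05
position: [0.6384, -0.1234, 0.085]
tcp_rot: [-0.0, 0.653, 0.757, -0.0]
contact_force: [-3.3, -0.7, -0.4]
gripper_width: 0.0159
finger_force: 59.4
clock: 6.47
position: [0.6385, -0.1234, 0.0843]
tcp_rot: [0.0, 0.653, 0.757, -0.0]
contact_force: [-7.5, -1.2, 8.6]
gripper_width: 0.0162
finger_force: 60.3
```

```bash
python3 -m inch '{"translation":[[-0.001,0,-0.002],[0,0,-0.002],[0,0,0],[0,0,0],[0,0,0]],"turn":[0,0,0,0,0],"hand":[0.01,0.01,0.01,0.01,0.01]}'
python3 - <<'E'
from h import *
p,d,c=snap('wrist'); cv2.imwrite('pics/w3.png',p[200:420,160:400][:,:,::-1].repeat(2,0).repeat(2,1)); print(get_state()['contact_force'])
P,uv=cloud(d,c); r=np.hypot(P[:,0]-.638,P[:,1]+.1225)
k=(r<.014)&(r>.0095)&(P[:,2]>.05)&(P[:,2]<.075); print(np.percentile(P[k][:,2],[5,25,50,75,95]).round(4)); k=(r>.017)&(r<.03)&(abs(P[:,2]-.054)<.006);print(np.median(P[k][:,2]))
E
```

```text
clock: 6.88
position: [0.6384, -0.1234, 0.0842]
tcp_rot: [0.002, 0.653, 0.757, 0.0]
contact_force: [-11.9, -0.7, 23.0]
gripper_width: 0.016
finger_force: 62.0
[-11.31098262  -0.60792525  22.9770033 ]
[0.0541 0.0551 0.0584 0.0607 0.071 ]
0.05474760772358732
```

View pics/w3.png

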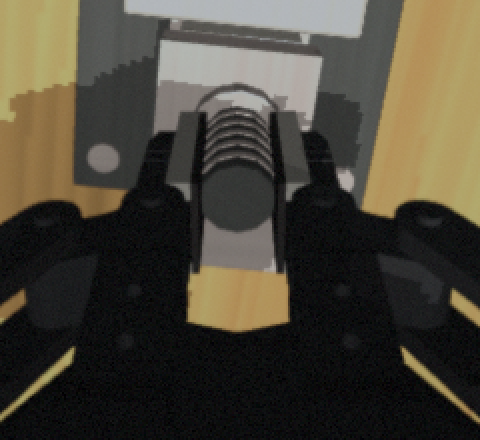

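The pin is home. The flange lies flat on the fork, its top reads about 0.0605, and it stops rigidly at 23 N. I'm releasing it, rising and going to the wedge.

```bash
python3 -m inch '{"translation":[[0.001,0,0.003],[0,0,0.001],[0,0,0],[0,0,0],[0,0,0]],"turn":[0,0,0,0,0],"hand":[0.01,0.04,0.06,0.06,0.06]}'
python3 -m inch '{"translation":[[0,0,0],[0,0,0.01],[0,0,0.03],[0,0,0.035],[0,0,0.035]],"turn":[0,0,0,0,0],"hand":[0.06,0.06,0.07,0.085,0.085]}'
python3 -m inch '{"translation":[[-0.012,0.031,0.005],[-0.012,0.031,0.005],[-0.012,0.031,0.005],[-0.012,0.031,0],[-0.012,0.031,0]],"turn":[-0.05,-0.05,-0.06,0,0],"hand":[0.085,0.085,0.085,0.085,0.085]}'
python3 -m inch '{"translation":[[-0.012,0.031,0],[-0.012,0.031,0],[-0.012,0.031,0],[-0.012,0.031,0],[-0.012,0.031,0]],"turn":[0,0,0,0,0],"hand":[0.085,0.085,0.085,0.085,0.085]}'
python3 -m inch '{"translation":[[-0.012,0.031,0],[-0.012,0.031,0],[-0.012,0.031,0],[-0.012,0.031,0],[-0.013,0.035,0]],"turn":[0,0,0,0,0],"hand":[0.085,0.085,0.085,0.085,0.085]}'
python3 -m inch '{"translation":[[0,0,0],[0,0,0]],"turn":[0,0],"hand":[0.085,0.085]}'
python3 - <<'E'
from h import *
s=get_state();print(s['position'],R.from_quat(s['tcp_rot'],scalar_first=True).as_matrix().round(3)[:2,1],s['qpos'].round(2))
p,d,c=snap('wrist'); cv2.imwrite('pics/w4.png',p[...,::-1])
P,uv=cloud(d,c); 
k=(abs(P[:,2]-.048)<.004)&(np.hypot(P[:,0]-.4566,P[:,1]-.346)<.04);r=cv2.minAreaRect(P[k][:,:2].astype(np.float32)*1000);print(r,np.median(P[k][:,2]))
p,d,c=snap('top')
P,uv=cloud(d,c,(330,165,365,200)); print('pin top now',P[(P[:,2]>.07)].mean(0),np.percentile(P[:,2],95),P[:,2].max()); r=np.hypot(P[:,0]-.638,P[:,1]+.122);print(np.sort(P[(r<.02)][:,2])[::-1][:40].round(4))
E
```

```text
clock: 7.35
position: [0.6395, -0.1224, 0.0821]
tcp_rot: [0.0, 0.653, 0.758, 0.001]
contact_force: [0.8, -0.3, 0.3]
gripper_width: 0.0599
finger_force: 0.0
clock: 7.77
position: [0.6383, -0.123, 0.1934]
tcp_rot: [-0.001, 0.653, 0.758, -0.0]
contact_force: [1.2, 0.1, 0.7]
gripper_width: 0.0849
finger_force: 0.0
clock: 8.18
position: [0.5785, 0.0335, 0.2088]
tcp_rot: [0.001, 0.711, 0.703, 0.001]
contact_force: [0.1, 0.0, -0.8]
gripper_width: 0.085
finger_force: 0.0
clock: 8.6
position: [0.5181, 0.1884, 0.2083]
tcp_rot: [0.0, 0.711, 0.703, 0.001]
contact_force: [0.8, 1.0, 0.9]
gripper_width: 0.0852
finger_force: 0.0
clock: 9.02
position: [0.4577, 0.3465, 0.2081]
tcp_rot: [0.001, 0.712, 0.702, 0.0]
contact_force: [1.1, 0.9, -0.6]
gripper_width: 0.0852
finger_force: 0.0
clock: 9.18
position: [0.4553, 0.3496, 0.2082]
tcp_rot: [-0.001, 0.709, 0.706, 0.001]
contact_force: [0.7, -0.9, -0.4]
gripper_width: 0.0849
finger_force: 0.0
[0.45525959 0.34964944 0.20819534] [ 1.    -0.005] [-0.29  0.44 -0.56  1.5   0.24  1.27 -0.88]
((455.7356262207031, 344.875732421875), (25.9302921295166, 35.421573638916016), 2.154364824295044) 0.04871961435886313
pin top now [ 0.63731074 -0.12033711  0.08908031] 0.06296884278570711 0.09717056032497284
[0.0972 0.0948 0.094  0.094  0.0939 0.0937 0.0936 0.0935 0.093  0.093
 0.0929 0.0927 0.0925 0.0924 0.0923 0.0923 0.0921 0.0919 0.0919 0.0918
 0.0916 0.0916 0.0915 0.0914 0.0911 0.0908 0.0908 0.0907 0.0907 0.0907
 0.0907 0.0907 0.0905 0.0905 0.0905 0.0903 0.0899 0.0897 0.0897 0.0889]
```

View pics/w4.png

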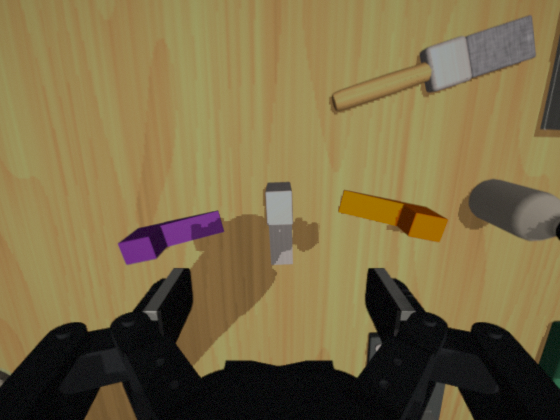

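The wrist view shows the steel wedge with its block at (279,207) between the fingers, purple at (170,238) and orange at (393,215) either side, both clear. In the top view the pin's top reads about 0.092, which means home. I'm narrowing the fingers and descending.

```bash
python3 -m inch '{"translation":[[0,-0.001,-0.035],[0,-0.001,-0.035],[0,0,-0.035],[0,0,-0.03],[0,0,-0.02]],"turn":[0,0,0,0,0],"hand":[0.06,0.06,0.06,0.06,0.06]}' 80
python3 -m inch '{"translation":[[0,0,-0.015],[0,0,-0.01],[0,0,0],[0,0,0],[0,0,0]],"turn":[0,0,0,0,0],"hand":[0.06,0.06,0.06,0.015,0.015]}'
python3 -m inch '{"translation":[[0,0,0],[0,0,0],[0,0,0],[0,0,0],[0,0,0]],"turn":[0,0,0,0,0],"hand":[0.015,0.015,0.015,0.015,0.015]}'
python3 - <<'E'
from h import *
p,d,c=load('top')
P,uv=cloud(d,c,(265,155,335,215)); k=(abs(P[:,2]-.042)<.004)
r=cv2.minAreaRect(P[k][:,:2].astype(np.float32)*1000);print('bracket',k.sum(),r)
s=get_state();print(s['position'],s['gripper_width'],s['finger_force'])
E
```

```text
clock: 9.7
position: [0.4579, 0.3398, 0.0491]
tcp_rot: [0.001, 0.713, 0.701, -0.002]
contact_force: [-0.4, -0.5, 0.6]
gripper_width: 0.0601
finger_force: 0.0
clock: 10.12
position: [0.459, 0.344, 0.0287]
tcp_rot: [0.0, 0.712, 0.702, 0.001]
contact_force: [0.9, 0.3, -0.1]
gripper_width: 0.0367
finger_force: 0.0
clock: 10.53
position: [0.4584, 0.3449, 0.0291]
tcp_rot: [0.0, 0.711, 0.703, 0.001]
contact_force: [-1.4, -0.8, 6.5]
gripper_width: 0.0252
finger_force: 79.2
bracket 1156 ((634.8848876953125, -32.10688018798828), (70.18736267089844, 151.84527587890625), 2.004861831665039)
[0.45841305 0.34485286 0.02907092] 0.025174654079564908 79.19764280319214
```

The wedge is gripped at 25 mm opening and 79 N. The bracket's free end is at about (0.632, 0.044). I'm carrying the wedge to above the plate's empty end.

```bash
python3 -m inch '{"translation":[[0,0,0.02],[0,0,0.03],[0,0,0.03],[0,-0.02,0],[0.005,-0.035,0]],"turn":[0,0,0,0,0],"hand":[0.015,0.015,0.015,0.015,0.015]}'
python3 -m inch '{"translation":[[0.005,-0.035,0],[0.005,-0.02,0],[0.031,-0.019,0],[0.031,-0.019,0],[0.031,-0.019,0]],"turn":[0,0,0,0.023,0.023],"hand":[0.015,0.015,0.015,0.015,0.015]}'
python3 -m inch '{"translation":[[0.031,-0.018,0],[0.031,-0.018,0],[0,0,0],[0,0,0],[0,0,0]],"turn":[0,0,0,0,0],"hand":[0.015,0.015,0.015,0.015,0.015]}'
python3 - <<'E'
from h import *
s=get_state();print(s['position'],R.from_quat(s['tcp_rot'],scalar_first=True).as_matrix().round(3)[:2,1],s['contact_force'])
p,d,c=snap('wrist'); cv2.imwrite('pics/w5.png',p[...,::-1])
P,uv=cloud(d,c);print(c['extrinsics'].round(3))
for nm,lo,hi,y0,y1 in(('bracket top',.039,.045,-.05,.1),('plate',.009,.015,-.2,.3),('ramp',.07,.115,.02,.2)):
    k=(P[:,2]>lo)&(P[:,2]<hi)&(P[:,1]>y0)&(P[:,1]<y1)&(P[:,0]>.56)&(P[:,0]<.7); 
    if nm=='ramp': k&=abs(P[:,0]-.63)<.03
    Q=P[k]; r=cv2.minAreaRect(Q[:,:2].astype(np.float32)*1000); print(nm,k.sum(),np.round(r[0],1),np.round(r[1],1),round(r[2],1),np.percentile(Q,[2,98],axis=0).round(4).tolist())
E
```

```text
clock: 10.95
position: [0.4615, 0.2956, 0.1101]
tcp_rot: [-0.002, 0.708, 0.706, 0.005]
contact_force: [0.4, 1.3, -3.6]
gripper_width: 0.0253
finger_force: 79.4
clock: 11.37
position: [0.566, 0.175, 0.1068]
tcp_rot: [0.0, 0.694, 0.72, -0.001]
contact_force: [0.9, 0.5, -3.9]
gripper_width: 0.025
finger_force: 79.3
clock: 11.78
position: [0.6266, 0.1406, 0.106]
tcp_rot: [-0.001, 0.695, 0.719, -0.001]
contact_force: [-0.7, 1.2, -3.2]
gripper_width: 0.0252
finger_force: 79.9
[0.62664563 0.1406354  0.10600775] [0.999 0.034] [-0.68094591  1.23050069 -3.23848781]
[[ 0.999  0.033  0.007  0.625]
 [ 0.033 -0.955 -0.296  0.216]
 [-0.003  0.296 -0.955  0.231]
 [ 0.     0.     0.     1.   ]]
bracket top 132 [630.3  40.1] [55.7  3.8] 2.2 [[0.6027, 0.0387, 0.0391], [0.658, 0.0427, 0.0434]]
plate 8273 [629.4 120.6] [110.6  86. ] 1.9 [[0.5759, 0.0927, 0.0111], [0.6826, 0.1631, 0.0142]]
ramp 3295 [622.1 119.1] [84.1 51.8] 80.2 [[0.6023, 0.0782, 0.0813], [0.6515, 0.1587, 0.1145]]
```

View pics/w5.png

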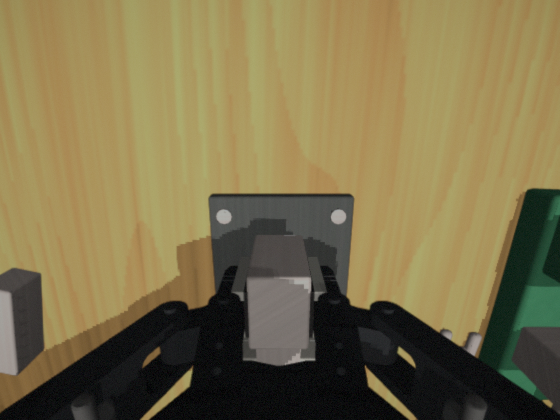

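The wedge is centred over the plate, whose far edge is at row 195 and runs over columns 210–352. I'm lowering it until it touches.

```bash
python3 -m inch '{"translation":[[0.001,0,-0.025],[0,0,-0.025],[0,0,-0.01],[0,0,-0.003],[0,0,0]],"turn":[0,0,0,0,0],"hand":[0.015,0.015,0.015,0.015,0.015]}'
python3 -m inch '{"translation":[[0,0,-0.001],[0,0,-0.001],[0,0,0],[0,0,0]],"turn":[0,0,0,0],"hand":[0.015,0.015,0.015,0.015]}'
```

```text
clock: 12.25
position: [0.6273, 0.1414, 0.0435]
tcp_rot: [-0.001, 0.694, 0.72, -0.001]
contact_force: [-0.2, 0.1, -2.7]
gripper_width: 0.0252
finger_force: 79.9
clock: 12.58
position: [0.6294, 0.141, 0.0434]
tcp_rot: [0.001, 0.695, 0.719, 0.001]
contact_force: [0.2, 0.5, -3.9]
gripper_width: 0.0254
finger_force: 79.9
```

```bash
python3 -m inch '{"translation":[[0,0,-0.001],[0,0,0],[0,0,0]],"turn":[0,0,0],"hand":[0.015,0.015,0.015]}'
python3 -m inch '{"translation":[[0,0,-0.001],[0,0,0],[0,0,0]],"turn":[0,0,0],"hand":[0.015,0.015,0.015]}'
```

```text
clock: 12.83
position: [0.6287, 0.1407, 0.0414]
tcp_rot: [0.0, 0.695, 0.719, 0.0]
contact_force: [-0.2, -0.4, -3.0]
gripper_width: 0.0248
finger_force: 79.9
clock: 13.08
position: [0.6288, 0.1407, 0.0411]
tcp_rot: [0.0, 0.695, 0.719, 0.0]
contact_force: [-2.0, -0.5, 2.7]
gripper_width: 0.0247
finger_force: 80.7
```

It's resting on the plate with about 6 N. I'm sliding it in along the plate axis.

```bash
python3 -m inch '{"translation":[[0.0002,-0.006,0],[0.0002,-0.006,0],[0.0002,-0.006,0],[0.0002,-0.006,0],[0.0002,-0.006,0]],"turn":[0,0,0,0,0],"hand":[0.015,0.015,0.015,0.015,0.015]}'
python3 -m inch '{"translation":[[0.0002,-0.004,0],[0,-0.002,0],[0,0,0]],"turn":[0,0,0],"hand":[0.015,0.015,0.015]}'
python3 -m inch '{"translation":[[0,-0.002,0],[0,0,0],[0,0,0]],"turn":[0,0,0],"hand":[0.015,0.015,0.015]}'
python3 - <<'E'
from h import *
for i in range(2):
    p,d,c=snap('side'); print(get_state()['position'])
np.savez('cam_side3',p=p,d=d,**c)
F=lambda s,y,z:[.6339+.0335*s+.9994*y,-.0043-.9994*s+.0335*y,z]
u=proj([F(-.048,0,.02)],c)[0].astype(int);print(u)
cv2.imwrite('pics/s3.png',cv2.resize(p[u[1]-45:u[1]+45,u[0]-50:u[0]+50],(650,585),interpolation=2)[...,::-1])
E
```

```text
clock: 13.5
position: [0.6304, 0.1114, 0.0411]
tcp_rot: [0.0, 0.695, 0.719, 0.001]
contact_force: [0.4, 3.3, 4.2]
gripper_width: 0.0251
finger_force: 80.8
clock: 13.75
position: [0.6307, 0.1045, 0.0411]
tcp_rot: [0.0, 0.695, 0.719, 0.001]
contact_force: [0.1, 2.2, 5.6]
gripper_width: 0.025
finger_force: 81.1
clock: 14.0
position: [0.6306, 0.1034, 0.0411]
tcp_rot: [0.0, 0.695, 0.719, 0.001]
contact_force: [0.0, 3.4, 5.6]
gripper_width: 0.0249
finger_force: 81.1
[0.63060253 0.10342063 0.04111514]
[0.63059709 0.10343607 0.04113408]
[309 209]
```

View pics/s3.png

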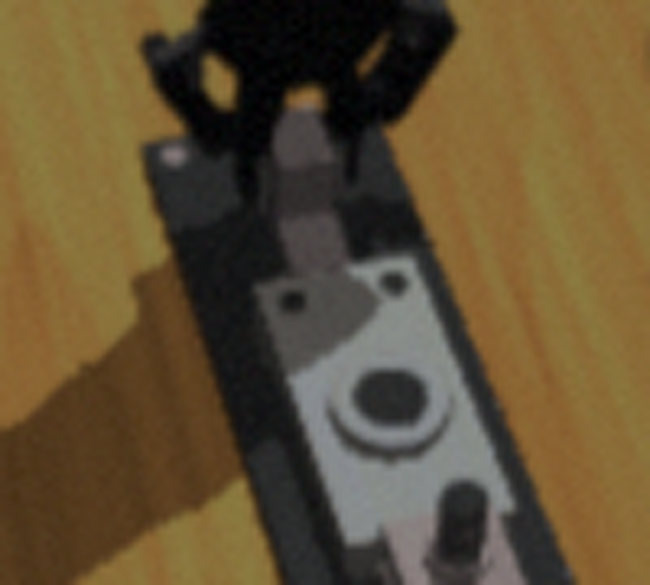

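The side view shows the wedge tip entering the slot at about (318,268), centred between the feet. The pin's grip is at (460,500). I'm advancing in 2 mm steps and watching the force and the bracket's tilt.

```bash
cat > tilt.py <<'E'
from h import *
L=lambda P:(-(P[:,1]+.0043)*.9994+(P[:,0]-.6339)*.0335, (P[:,0]-.6339)*.9994+(P[:,1]+.0043)*.0335)
def fit(d,c):
    P,_=cloud(d,c,(200,100,420,300)); s,y=L(P)
    k=(s>-.044)&(s<.085)&(abs(y)<.031)&(np.hypot(s-.022,y)>.028)&(abs(P[:,2]-.043)<.008)
    for _ in range(3):
        A=np.c_[np.ones(k.sum()),s[k]-.082]; x=np.linalg.lstsq(A,P[k][:,2],rcond=None)[0]; r=P[:,2]-x[0]-x[1]*(s-.082); k&=abs(r)<.004
    f=(s<-.03)&k
    return len(A), x, f.sum(), P[f][:,2].mean()
E
cat > look.py <<'E'
from tilt import *
for n in('top','side'):
    b=load(n); f0=fit(b[1],b[2]); F=[fit(*snap(n)[1:]) for _ in range(2)]; sl=np.mean([f[1][1] for f in F])
    print(n,'n',F[0][0],'slope0',f0[1][1].round(5),'now',sl.round(5),'lift mm',round(-(sl-f0[1][1])*142,2),'end dz mm',round(1e3*(np.mean([f[3] for f in F])-f0[3]),2))
E
python3 look.py
for i in 1; do :; done
python3 -m inch '{"translation":[[0,-0.001,0],[0,-0.001,0],[0,0,0]],"turn":[0,0,0],"hand":[0.015,0.015,0.015]}'
python3 -m inch '{"translation":[[0,-0.001,0],[0,-0.001,0],[0,0,0]],"turn":[0,0,0],"hand":[0.015,0.015,0.015]}'
python3 -m inch '{"translation":[[0,-0.001,0],[0,-0.001,0],[0,0,0]],"turn":[0,0,0],"hand":[0.015,0.015,0.015]}'
python3 -m inch '{"translation":[[0,-0.001,0],[0,-0.001,0],[0,0,0]],"turn":[0,0,0],"hand":[0.015,0.015,0.015]}'
python3 look.py
```

```text
top n 752 slope0 -0.0023 now -0.00143 lift mm -0.12 end dz mm -0.05
side n 543 slope0 -0.00175 now 0.00285 lift mm -0.65 end dz mm -0.37
clock: 14.55
position: [0.6305, 0.102, 0.0411]
tcp_rot: [0.0, 0.695, 0.719, 0.001]
contact_force: [0.3, 3.7, 5.2]
gripper_width: 0.0251
finger_force: 81.1
clock: 14.8
position: [0.6304, 0.1001, 0.0411]
tcp_rot: [-0.0, 0.695, 0.719, 0.001]
contact_force: [-0.1, 5.0, 4.9]
gripper_width: 0.0252
finger_force: 81.0
clock: 15.05
position: [0.6304, 0.0989, 0.0411]
tcp_rot: [-0.0, 0.694, 0.72, 0.002]
contact_force: [0.6, 6.6, 4.7]
gripper_width: 0.0252
finger_force: 81.0
clock: 15.3
position: [0.6303, 0.0979, 0.0411]
tcp_rot: [-0.001, 0.694, 0.72, 0.002]
contact_force: [0.6, 6.9, 5.5]
gripper_width: 0.0252
finger_force: 81.0
top n 735 slope0 -0.0023 now -0.00173 lift mm -0.08 end dz mm 0.07
side n 549 slope0 -0.00175 now -0.00077 lift mm -0.14 end dz mm 0.29
```

```bash
python3 -m inch '{"translation":[[0,-0.001,0],[0,-0.001,0],[0,-0.001,0],[0,-0.001,0],[0,0,0]],"turn":[0,0,0,0,0],"hand":[0.015,0.015,0.015,0.015,0.015]}'
python3 -m inch '{"translation":[[0,-0.001,0],[0,-0.001,0],[0,0,0],[0,0,0]],"turn":[0,0,0,0],"hand":[0.015,0.015,0.015,0.015]}'
python3 look.py
```

```text
clock: 15.92
position: [0.6302, 0.0941, 0.0411]
tcp_rot: [-0.001, 0.694, 0.72, 0.002]
contact_force: [0.8, 7.6, 5.3]
gripper_width: 0.0255
finger_force: 81.0
clock: 16.25
position: [0.6301, 0.0922, 0.0411]
tcp_rot: [-0.001, 0.694, 0.72, 0.002]
contact_force: [0.4, 7.2, 5.3]
gripper_width: 0.0255
finger_force: 81.0
top n 724 slope0 -0.0023 now -0.00802 lift mm 0.81 end dz mm 0.99
side n 555 slope0 -0.00175 now -0.00507 lift mm 0.47 end dz mm 0.94
```

```bash
python3 -m inch '{"translation":[[0,-0.001,0],[0,-0.001,0],[0,-0.001,0],[0,-0.001,0],[0,0,0]],"turn":[0,0,0,0,0],"hand":[0.015,0.015,0.015,0.015,0.015]}'
python3 -m inch '{"translation":[[0,-0.001,0],[0,-0.001,0],[0,0,0],[0,0,0]],"turn":[0,0,0,0],"hand":[0.015,0.015,0.015,0.015]}'
python3 look.py; python3 look.py
python3 - <<'E'
from tilt import *
b=load('top');p,d,c=snap('top')
for D in((b[1],b[2]),(d,c)):
    P,_=cloud(D[0],D[1],(260,150,340,220)); s,y=L(P); o=[]
    for sg in(1,-1):
        k=(s>-.044)&(s<-.01)&(y*sg>.01)&(y*sg<.031)&(abs(P[:,2]-.043)<.006); o+=[k.sum(),P[k][:,2].mean().round(5)]
    print('end +y,-y',o)
P,_=cloud(d,c,(330,165,365,200)); r=np.hypot(P[:,0]-.638,P[:,1]+.122);q=P[(P[:,2]>.085)&(r<.02)];print('pin',len(q),np.median(q,0))
E
```

```text
clock: 16.87
position: [0.6301, 0.0882, 0.0411]
tcp_rot: [-0.001, 0.694, 0.72, 0.002]
contact_force: [-0.4, 7.3, 5.1]
gripper_width: 0.0252
finger_force: 81.0
clock: 17.2
position: [0.6301, 0.0862, 0.0411]
tcp_rot: [-0.001, 0.694, 0.72, 0.002]
contact_force: [-0.2, 7.3, 4.7]
gripper_width: 0.0252
finger_force: 81.0
top n 662 slope0 -0.0023 now -0.01542 lift mm 1.86 end dz mm 1.6
side n 549 slope0 -0.00175 now -0.01593 lift mm 2.01 end dz mm 1.96
top n 664 slope0 -0.0023 now -0.01721 lift mm 2.12 end dz mm 2.18
side n 565 slope0 -0.00175 now -0.01256 lift mm 1.53 end dz mm 1.72
end +y,-y [np.int64(104), np.float64(0.04213), np.int64(106), np.float64(0.04224)]
end +y,-y [np.int64(99), np.float64(0.04376), np.int64(51), np.float64(0.0432)]
pin 47 [ 0.63753331 -0.12027797  0.09198242]
```

The free end is lifted about 2 mm by both cameras and by travel, both sides are up, and the pin is home at 0.092. The wedge is gripped and holding steady, so I'm handing in.

```bash
python3 -c "
from bench import *
print(hand_in())"
```

```text
the job is handed in; nothing more can be done
None
```

The job is handed in at about 17 s on the robot clock: the pin is fully home in the fork, and the wedge, still gripped, alone props the bracket's free end about 2 mm clear of the plate by camera depth and wedge travel.

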